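Hold a spring clip gaping over a cheese lot card

ROBOT

A 7-joint arm with a two-finger parallel gripper is mounted at the origin on the work surface. World frame = base frame: x ahead of the robot, y to its left, z up, the work surface at z = 0. Lengths are in m, angles in rad, forces in N, time in s.
With the tool pointing down it reaches from about 0.4 to 0.875 m from the base axis. Payload 4.4 kg.
Tool frame: the origin (TCP) lies on the front face of the gripper's body, between the roots of the fingers; the fingertips stand 73 mm ahead of it and the grasp point (between the pads) lies 54 mm ahead of it; z points along the fingers, y is the line along which they close (so a half turn about z gives the same grasp; the last joint's range is limited). The gripper opens to 85 mm and grips with 20 to 120 N. Pads are 22 mm wide; open, the fingers measure 114 mm over their backs; the gripper's body (76 mm by 85 mm) begins 54 mm behind the grasp point. The pads swing forward as they close: fully open they stand 13 mm farther back than shut.
Start: joints at [1.243, 0.628, 0.038, 1.517, -0.027, 0.996, -0.02], TCP at [0.168, -0.628, 0.304] pointing down, gripper open.
Joint ranges: [-3.06, 3.06], [-0.37, 2.12], [-1.25, 1.32], [0.18, 2.47], [-1.1, 4.24], [0.23, 1.98], [-2.94, 2.94]. Speed limits (rad/s): [2.57, 2.57, 3.14, 3.14, 3.14, 3.14, 3.14].

INTERFACE

Orientations are given as a unit quaternion [w, x, y, z].
In Python, from workcell import env, get_image, camera_params gives the robot as it stands. The module is installed in compiled form; this text tells all that it offers.
- The arm moves only by the tool servo_tool, never from a script. Its argument "motion" is a list that holds one entry, the list of rows, each a list of 6 numbers: the shift along the tool's x, y, z in m, then the turn, a rotation vector about the tool's x, y, z in degrees. In form: [[[x, y, z, wx, wy, wz], ...]]. A call has 1 to 12 rows; each row shifts and turns the commanded pose from where the row before left it, along the tool's axes as they then stand; what a row does not reach is not made up. A row lasts 1/8 s, in which the tool goes at most 62.5 mm and 10.7 degrees, less where a joint would pass 70% of its speed; a pose out of reach is approached as far as the arm can. A call with a gripper value outside its range is refused whole. "grip" is the closure, from -1 (fully open) to 1 (shut), set as the call begins (left out, the last holds). The fingers move at their own pace and stop on an object; "force" is the grip in N (left out, the last holds). Time passes only in rows, so rows that do not move let the fingers close. It gives the time, the measured TCP pose, the force, the opening and the grip force at its end, in the units of the state.
- env.read_state(): the state, without advancing time (a new reading comes with each control period).
- get_image(name): name is "scene" or "side" or "wrist"; returns the picture (400x640x3 uint8, red, green, blue); there is no depth.
- camera_params(name): a dict with "fx", "fy", "cx", "cy" (pixels), "R" (3x3) and "t" (3): a world point X has camera coordinates R X + t; the wrist camera has in their place "mount" (4x4, takes a point from camera to tool coordinates, whose origin is the TCP and whose axes are the flange's). Camera axes: x right, y down, z forward; pixel columns grow to the right and rows downward; lengths in m; the calibration is good to about 2 mm. A picture is of the moment at which its call begins: read the wrist's pose just before it. camera_params takes no time and is no camera call.
- env.close_job(): hands the job in; it is judged then, once.
The state is a dict: "clock": time; "qpos": joint angles; "qvel": joint speeds; "effort": joint torques, N m; "eef_pos": TCP position; "tool_rot": TCP orientation; "force": force on the tool from outside, world axes, zero at the start; "ft_torque": the same for the moment, N m; "gripper_width": finger opening in m; "grip_force": force on a finger pad.
Only numpy, scipy, OpenCV 4.12 (cv2) and the standard library are available. Lean on these libraries where they do the work, as an engineer would, in place of code of your own. Each camera call takes 0.05 s, during which the arm holds its last target. There are 200 camera calls.

TASK

Take the orange spring clip from its rack by squeezing its two handles fully together, so that its jaws gape, and bring it upright over the blue label card so that the jaws straddle the middle of the card's top edge, their tips about 2 cm below the edge, neither jaw touching the card. Finish while still holding it there, squeezed wide open and still, so that a colleague can slip a second sheet in beside the card; leave the cheeses and the jar where they stand.

Things in the scene. Friction and masses are not known exactly. Their poses are not given: they have to be found in the camera images.
- clip: Orange spring clip, upright in its rack, 112 mm tall, 24 mm wide along its y, 0.07 kg. Origin on the pivot axis, mid steel cross bar (76 mm along y, 12 mm in x, 14 mm tall). z up to the handles, x the way the arms spread. Handles rise to about 60 mm above the origin, jaws hang 50 mm below it and close when released. Works the same turned half way round about z.
- clip_handles (a point): Grip point midway between the two handle plates, 42 mm above the clip's origin. At rest the plates lean apart, 47 mm over their outer faces here, 55 mm at the tops; squeezed fully together along the clip's x they stand parallel, 24 mm over the outer faces, against a stop. The squeeze takes about 3 N to start and 8 N to finish.
- clip_mouth (a point): Point midway between the jaw tips, 50 mm below the clip's origin; same axes as the clip.
- jaw_right (a joint): Angle of the clip's +x arm: 0 jaws closed (as it starts), 0.26 rad fully spread. With both arms fully spread the gap between the jaw tips is 26 mm, and wider above the tips.
- jaw_left (a joint): The same for the -x arm; the two arms move together.
- clip_rack: Fixed rack: grey foot 70 (x) by 90 (y) by 8 mm; two aluminium uprights 8 mm thick, 31 mm either side of the middle along y, 32 mm wide in x, 78 mm tall, each with a top slot 15 mm wide, 12 mm deep for the clip's cross bar. The clip lifts straight up; seated, its origin is 73 mm above the table, axes as the rack's. Origin mid underside.
- blue_card: Fixed upright rigid blue label card, 4 mm thick (along its x), 100 mm wide (along its y), in an aluminium foot 50 by 110 by 20 mm. Top edge 125 mm above the table. Origin at the middle of the foot's underside, z up.
- blue_edge (a point): Middle of the blue card's top edge, 125 mm above the table; same axes as the blue card.
- white_card: White label card of the same make and size, in an identical foot, fixed; not the one to use.
- brown_cheese: Loose bystander: brown cheese wheel, 80 mm in diameter, 45 mm tall; origin at the centre of its underside.
- white_cheese: Loose bystander: white cheese wheel, 72 mm in diameter, 50 mm tall; origin at the centre of its underside.
- jar: Loose bystander: closed glass jar, 60 mm in diameter, 80 mm tall; origin at the centre of its underside.
Mind the look-alikes: they are no part of the job. Leave any purple or red look-alike of the clip_rack alone.

How it is judged:
By the outcome, as a careful person would: the job done as asked, in the order asked, and still so for the second after the job is handed in, while the arm keeps its last pose, push and grip.
It also fails if it takes over 35 s, if anything falls off the work surface, if the arm or the gripper's body presses on something with over 40 N, if the wrist force passes 120 N, or if a joint passes its speed limit or range.

## Working session

There is one attempt and no reset: what is moved stays moved. The work goes in short steps, Python scripts to look and compute and a tool call to move; the robot and the scene stay as the last step left them, time stands still between calls to the robot, and variables do not carry over. Pictures are saved under pics/ and viewed, at most 10 in all, crops included, and the job is handed in when it is done.

Besides the shell and the picture viewer there is one more tool, called after "Request:" as name(argument=value, ...) on one line, values as JSON. servo_tool: Moves the arm, as the interface text tells. Its arguments: {"type":"object","properties":{"motion":{"type":"array","items":{"type":"array","items":{"type":"array","items":{"type":"number"}}}},"grip":{"type":"number"},"force":{"type":"number"}},"required":["motion"]}

```bash
mkdir -p pics
python3 - <<'E'
from workcell import env,get_image,camera_params
import cv2,numpy as np
s=env.read_state();print({k:np.round(v,3).tolist() for k,v in s.items()})
for n in("scene","side","wrist"):
    im=get_image(n);cv2.imwrite(f"pics/{n}0.png",im[:,:,::-1])
    p=camera_params(n);print(n,{k:np.round(v,4).tolist() for k,v in p.items()})
a=cv2.imread("pics/scene0.png");
E
```

```text
{'clock': 0.0, 'qpos': [1.243, 0.629, 0.038, 1.518, -0.027, 0.996, -0.02], 'qvel': [0.001, 0.001, -0.001, 0.0, 0.0, 0.001, -0.001], 'effort': [0.0, -56.34, 1.226, -19.344, 0.011, 0.01, -0.0], 'eef_pos': [0.168, -0.627, 0.303], 'tool_rot': [-0.001, 0.991, 0.131, -0.0], 'force': [0.309, -0.556, -0.313], 'ft_torque': [0.013, -0.057, 0.005], 'grip_force': 0.0, 'gripper_width': 0.085}
scene {'fx': 387.9205, 'fy': 387.9205, 'cx': 321.8026, 'cy': 199.4588, 'R': [[-0.4089, 0.9125, 0.0157], [0.4959, 0.2366, -0.8355], [-0.7661, -0.3338, -0.5492]], 't': [0.1744, -0.1845, 1.5084]}
side {'fx': 505.4588, 'fy': 505.4588, 'cx': 312.9396, 'cy': 206.7005, 'R': [[-0.9776, -0.2093, 0.0199], [-0.1544, 0.6504, -0.7437], [0.1428, -0.7302, -0.6682]], 't': [0.5175, 0.1544, 1.4133]}
wrist {'fx': 293.4115, 'fy': 293.4115, 'cx': 317.4209, 'cy': 203.5945, 'mount': [[-0.0007, -0.9492, -0.3145, 0.0802], [1.0, -0.0008, 0.0003, -0.0002], [-0.0005, -0.3145, 0.9492, -0.0703], [0.0, 0.0, 0.0, 1.0]]}
```

View pics/scene0.png

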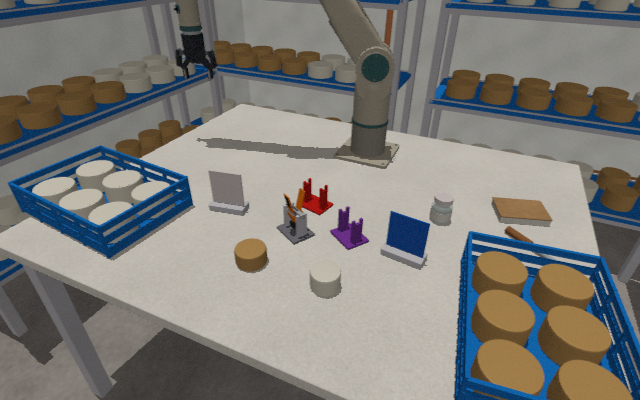

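View pics/side0.png

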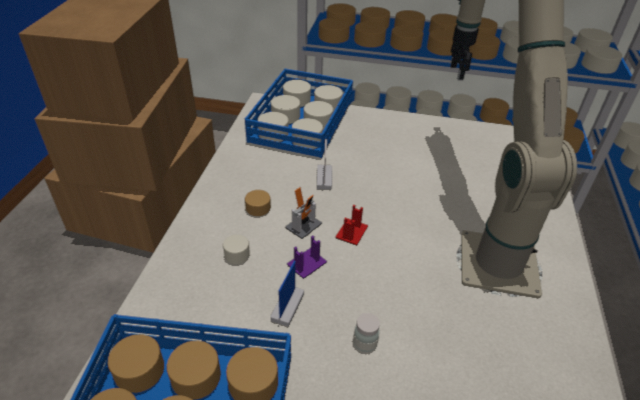

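The scene view shows the clip rack near (295,225), the blue card at (407,237), the red rack at (315,200) and the purple one at (350,230). In the side view the clip is at (304,215) and the blue card at (287,290). Next I'll zoom in on both.

```bash
cat > h.py <<'E'
import cv2,numpy as np
from workcell import env,get_image,camera_params
def cam(n,s=None):
    p=camera_params(n);K=np.array([[p['fx'],0,p['cx']],[0,p['fy'],p['cy']],[0,0,1]])
    if n=='wrist':
        from scipy.spatial.transform import Rotation as Ro
        w=np.array(s['tool_rot']);T=np.eye(4);T[:3,:3]=Ro.from_quat(w[[1,2,3,0]]).as_matrix();T[:3,3]=s['eef_pos']
        M=np.linalg.inv(T@np.array(p['mount']));return K,M[:3,:3],M[:3,3]
    return K,np.array(p['R']),np.array(p['t'])
def ray(c,uv):
    K,R,t=c;d=R.T@np.linalg.inv(K)@np.array([uv[0],uv[1],1.]);return -R.T@t,d/np.linalg.norm(d)
def plane(c,uv,z):
    o,d=ray(c,uv);return o+d*(z-o[2])/d[2]
def tri(c1,u1,c2,u2):
    o1,d1=ray(c1,u1);o2,d2=ray(c2,u2)
    a=np.linalg.lstsq(np.stack([d1,-d2],1),o2-o1,rcond=None)[0]
    p,q=o1+a[0]*d1,o2+a[1]*d2;return (p+q)/2,np.linalg.norm(p-q)
def proj(c,X):
    K,R,t=c;v=K@(R@np.array(X)+t);return v[:2]/v[2]
E
python3 - <<'E'
from h import *
C={n:cam(n) for n in('scene','side')}
b={}
for n in C:
    im=cv2.imread(f'pics/{n}0.png');h=cv2.cvtColor(im,cv2.COLOR_BGR2HSV)
    win={'scene':(270,180,450,280),'side':(230,180,370,330)}[n]
    for nm,lo,hi in(('blue',(100,120,40),(125,255,255)),('orange',(5,170,90),(20,255,255))):
        m=cv2.inRange(h,lo,hi);k=np.zeros_like(m);k[win[1]:win[3],win[0]:win[2]]=1;m*=k
        if nm=='orange' and n=='side': m[:, :285]=0
        y,x=np.nonzero(m);P=np.stack([x,y],1).astype(np.float32)
        q=cv2.approxPolyDP(cv2.convexHull(P),3,True)[:,0];print(n,nm,len(P),P.mean(0),q.tolist())
        b[n,nm]=P.mean(0)
for nm in('blue','orange'):print(nm,tri(C['scene'],b['scene',nm],C['side'],b['side',nm]))
a=cv2.imread('pics/scene0.png')[170:270,250:450];c=cv2.imread('pics/side0.png')[170:330,220:380]
cv2.imwrite('pics/z.png',np.hstack([cv2.resize(a,None,fx=2.2,fy=2.2*1,interpolation=3) if 0 else cv2.copyMakeBorder(cv2.resize(a,(440,220)),0,260,0,0,0),cv2.resize(c,(360,480)) if 0 else cv2.copyMakeBorder(cv2.resize(c,(352,352)),0,128,0,0,0)]))
z=[cv2.resize(cv2.imread('pics/scene0.png')[170:250,260:345],None,fx=4.5,fy=4.5,interpolation=2),cv2.resize(cv2.imread('pics/side0.png')[175:255,275:360],None,fx=4.5,fy=4.5,interpolation=2)]
cv2.imwrite('pics/z.png',np.hstack(z))
E
```

```text
scene blue 1337 [407.3261  233.66492] [[429.0, 224.0], [422.0, 257.0], [387.0, 244.0], [391.0, 211.0]]
scene orange 175 [297.56    201.84572] [[322.0, 201.0], [294.0, 221.0], [288.0, 214.0], [284.0, 194.0], [310.0, 184.0]]
side blue 459 [284.06317 290.02832] [[294.0, 260.0], [294.0, 287.0], [281.0, 314.0], [247.0, 329.0], [230.0, 329.0]]
side orange 96 [300.3229  201.19792] [[298.0, 189.0], [311.0, 197.0], [303.0, 217.0]]
blue (array([0.54015925, 0.2839066 , 0.0751435 ]), np.float64(0.007864664505961272))
orange (array([ 0.56897349, -0.00686282,  0.10602643]), np.float64(0.0026558765012047896))
```

View pics/z.png

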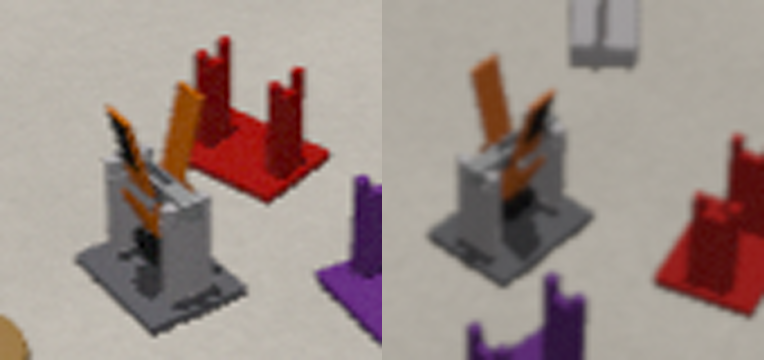

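The left crop (scene) shows the clip seated with the foot corners clear, at about (277,227), (294,243) and (315,234) in full-image pixels. The right crop (side) shows foot corners at (285,227), (302,238) and (322,222). Both handles are visible in each view.

Run:
```python
from h import *
C={n:cam(n) for n in('scene','side')}
sc=lambda p,o:(p[0]/4.5+o[0],p[1]/4.5+o[1])
for n,o,P in(('scene',(260,170),[(78,257),(155,328),(246,287)]),('side',(275,175),[(46,236),(122,283),(212,214)])):
    w=[plane(C[n],sc(p,o),.008)[:2] for p in P];w=np.array(w);print(n,w.round(3).tolist(),'ctr',((w[0]+w[2])/2).round(4),np.linalg.norm(np.diff(w,axis=0),axis=1).round(3),np.degrees(np.arctan2(*np.diff(w,axis=0).T[::-1])).round(1))
a=sc
for s,d in(((110,107),(168,95)),((190,90),(103,60))):print('handle',tri(C['scene'],a(s,(260,170)),C['side'],a(d,(275,175))))
w=np.array([plane(C['scene'],u,.125) for u in((390.7,211),(429.3,224))]);print('edge',w.round(4),w.mean(0),np.linalg.norm(w[0]-w[1]),np.degrees(np.arctan2(*(w[1]-w[0])[1::-1])))
print([proj(C['side'],x) for x in w])
# shelf: side view corners of the card on side
im=cv2.imread('pics/side0.png');m=cv2.inRange(cv2.cvtColor(im,cv2.COLOR_BGR2HSV),(100,120,40),(125,255,255))[240:322,265:305]
n,l,st,_=cv2.connectedComponentsWithStats(m);print(st)
```

```text
scene [[0.575, -0.07], [0.616, 0.005], [0.558, 0.037]] ctr [ 0.5665 -0.0164] [0.085 0.066] [ 61.6 151.1]
side [[0.611, 0.011], [0.553, 0.041], [0.509, -0.035]] ctr [ 0.5598 -0.0121] [0.066 0.088] [ 152.2 -119.9]
handle (array([ 0.54292709, -0.05675213,  0.09623035]), np.float64(0.015077986988271612))
handle (array([0.57483906, 0.00673212, 0.15569378]), np.float64(0.009638652300795265))
edge [[0.5302 0.2305 0.125 ]
 [0.5431 0.3277 0.125 ]] [0.53664746 0.27910273 0.125     ] 0.09807951555962285 82.46744381056652
[array([293.88038415, 259.58685249]), array([278.50303711, 289.22850881])]
[[   0    0   40   82 2847]
 [  14   20   17   56  433]]
```

Request:
servo_tool(motion=[[[0.034,-0.031,0,0,0,0],[0.034,-0.031,0,0,0,0],[0.034,-0.031,0,0,0,0],[0.034,-0.031,0,0,0,0],[0.034,-0.031,0,0,0,0],[0.034,-0.031,0,0,0,0],[0.034,-0.031,0,0,0,0],[0.034,-0.031,0,0,0,0],[0.034,-0.031,0,0,0,0],[0.034,-0.031,0,0,0,0],[0.034,-0.031,0,0,0,0],[0.034,-0.031,0,0,0,0]]], grip=-1, force=20)

```text
clock: 1.65
eef_pos: [0.4667, -0.1616, 0.3039]
tool_rot: [0.0, 0.991, 0.13, -0.0]
force: [0.1, -1.4, -0.6]
gripper_width: 0.0853
grip_force: 0.0
```

Request:
servo_tool(motion=[[[0.033,-0.029,0,0,0,0],[0.033,-0.03,0,0,0,0],[0.033,-0.03,0,0,0,0],[0.033,-0.03,0,0,0,0],[0,0,0,0,0,-9.3],[0,0,0,0,0,-9.3],[0,0,0,0,0,-9.3],[0,0,0,0,0,-9.3],[0,0,0,0,0,-9.3],[0,0,0,0,0,0]]])

```text
clock: 2.9
eef_pos: [0.5626, -0.014, 0.3037]
tool_rot: [-0.0, 0.86, 0.51, -0.0]
force: [-0.6, 0.1, -0.2]
gripper_width: 0.0854
grip_force: 0.0
```

Run:
```python
from h import *
s=env.read_state();print(s['clock'],np.round(s['eef_pos'],4),np.round(s['tool_rot'],4),np.round(s['qpos'],2))
im=get_image('wrist');cv2.imwrite('pics/w1.png',im[:,:,::-1])
```

```text
2.9 [ 0.5626 -0.014   0.3037] [-3.000e-04  8.599e-01  5.104e-01 -1.000e-04] [ 0.14  0.51 -0.25  1.76  0.15  0.89 -0.67]
```

View pics/w1.png

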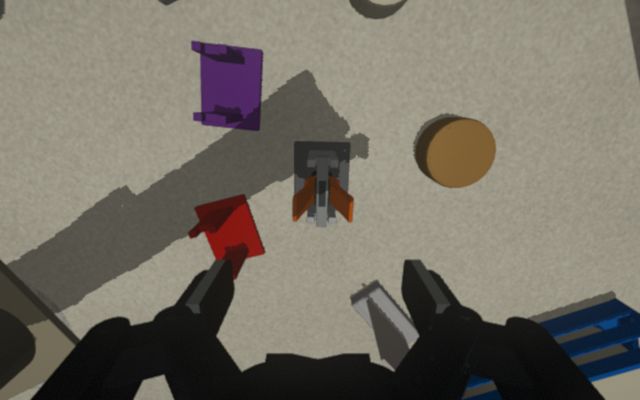

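The wrist view shows the clip at about (322,195), with its handles splayed left and right along the closing line and well aligned. I'll measure the offset and yaw.

Run:
```python
from h import *
s=env.read_state();c=cam('wrist',s);im=cv2.imread('pics/w1.png');h=cv2.cvtColor(im,cv2.COLOR_BGR2HSV)
m=cv2.inRange(h,(5,150,60),(18,255,255));m[:,:285]=0;m[:,365:]=0;m[:165]=0;m[235:]=0
y,x=np.nonzero(m)
for k in(x<322,x>=322):
    P=np.stack([x[k],y[k]],1);print(len(P),P.min(0),P.max(0),cv2.approxPolyDP(cv2.convexHull(P.astype(np.int32)),1.5,True)[:,0].tolist())
E=[]
xs=s['eef_pos']
# outer top edge of each handle: z=.133
yaw=2*np.arctan2(s['tool_rot'][2],s['tool_rot'][1]);ty=np.array([np.sin(yaw),-np.cos(yaw)]);tx=np.array([np.cos(yaw),np.sin(yaw)])
print('tool x',tx,'y',ty)
for z in(.073,.115,.133):print(z,[proj(c,[*(xs[:2]+dx*tx+dy*ty),z]).round(1).tolist() for dx,dy in((0,0),(-.012,-.0275),(.012,-.0275),(-.012,.0275),(.012,.0275))])
# foot top edge dark grey
g=cv2.cvtColor(im,cv2.COLOR_BGR2GRAY)
f=[plane(c,u,.008) for u in((295,142),(350,142))];print('foot edge',f,np.linalg.norm(f[0]-f[1]),(np.mean(f,0)[:2]-xs[:2])@tx,(np.mean(f,0)[:2]-xs[:2])@ty)
a=cv2.resize(im[120:250,250:400],None,fx=5,fy=4.6,interpolation=2) if 0 else cv2.resize(im[130:240,270:380],None,fx=5,fy=5,interpolation=2)
cv2.imwrite('pics/w1z.png',a)
```

```text
550 [293 176] [315 220] [[315, 176], [313, 201], [294, 220], [294, 196], [306, 179]]
594 [329 176] [352 221] [[351, 221], [330, 201], [329, 176], [337, 180], [352, 198]]
tool x [0.48014747 0.87718778] y [ 0.87718778 -0.48014747]
0.073 [[318.0, 186.3], [292.4, 197.1], [291.8, 175.2], [343.7, 197.1], [344.3, 175.2]]
0.115 [[318.1, 198.1], [288.8, 210.3], [287.9, 185.5], [347.4, 210.3], [348.3, 185.5]]
0.133 [[318.1, 204.2], [286.9, 217.2], [285.9, 190.9], [349.4, 217.2], [350.4, 190.9]]
foot edge [array([0.55657858, 0.03361834, 0.008     ]), array([0.61584224, 0.00113389, 0.008     ])] 0.0675826932039619 0.03887094111774787 0.005571932940297599
```

View pics/w1z.png

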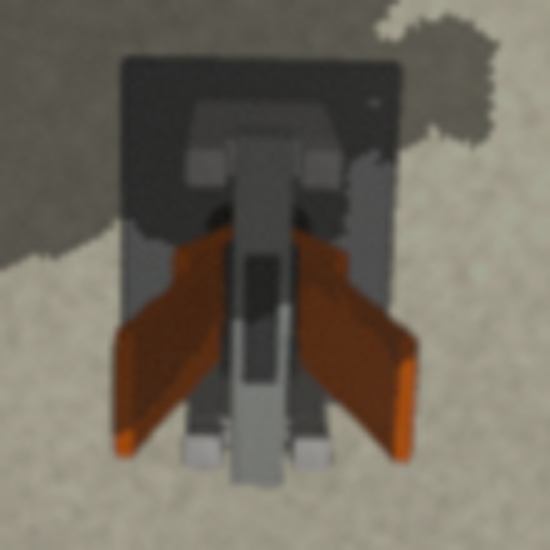

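The handle tops are centred at (323,208) against an expected (318,204). That means a shift of about −4 mm in tool x, +4.5 mm in tool y, and a turn of about +1.3°. I'll apply that and descend.

Request:
servo_tool(motion=[[[-0.004,0.0045,0,0,0,1.3],[0,0,0.02,0,0,0],[0,0,0.03,0,0,0],[0,0,0.02,0,0,0],[0,0,0,0,0,0]]])

```text
clock: 3.58
eef_pos: [0.5641, -0.0199, 0.2326]
tool_rot: [-0.001, 0.866, 0.501, -0.002]
force: [-0.3, -0.7, -0.2]
gripper_width: 0.0854
grip_force: 0.0
```

Run:
```python
from h import *
s=env.read_state();print(s['clock'],np.round(s['eef_pos'],4))
im=get_image('wrist')[:,:,::-1];cv2.imwrite('pics/w2.png',im);c=cam('wrist',s)
m=cv2.inRange(cv2.cvtColor(im,cv2.COLOR_BGR2HSV),(5,150,50),(18,255,255));m[:,:260]=0;m[:,400:]=0
y,x=np.nonzero(m);print(x.min(),x.max(),y.min(),y.max());xs=s['eef_pos']
for z in(.115,.133):print(proj(c,[xs[0],xs[1],z]))
cv2.imwrite('pics/w2c.png',im)
```

```text
3.575 [ 0.5641 -0.0199  0.2326]
278 359 188 254
[318.61937989 228.13494927]
[318.65349821 239.3458181 ]
```

View pics/w2c.png

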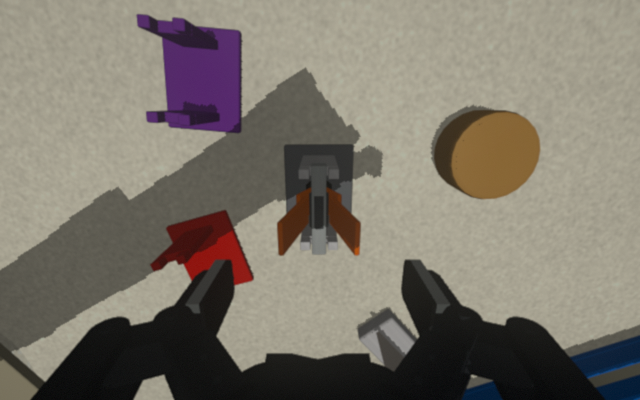

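The clip is now centred at column 318.5, with its tops around row 238, which matches the prediction. I'll descend and squeeze.

Request:
servo_tool(motion=[[[0,0,0.015,0,0,0],[0,0,0.02,0,0,0],[0,0,0.02,0,0,0],[0,0,0.01,0,0,0],[0,0,0,0,0,0]]])

```text
clock: 4.25
eef_pos: [0.5647, -0.0195, 0.1685]
tool_rot: [-0.0, 0.865, 0.501, -0.0]
force: [0.7, 0.1, 0.0]
gripper_width: 0.0855
grip_force: 0.0
```

Request:
servo_tool(motion=[[[0,0,0,0,0,0],[0,0,0,0,0,0],[0,0,0,0,0,0],[0,0,0,0,0,0],[0,0,0,0,0,0],[0,0,0,0,0,0],[0,0,0,0,0,0],[0,0,0,0,0,0]]], grip=1, force=40)

```text
clock: 5.25
eef_pos: [0.5653, -0.0189, 0.171]
tool_rot: [0.0, 0.865, 0.502, 0.001]
force: [-3.2, 1.4, 12.9]
gripper_width: 0.022
grip_force: 39.2
```

Request:
servo_tool(motion=[[[0,0,-0.005,0,0,0],[0,0,-0.01,0,0,0],[0,0,-0.015,0,0,0],[0,0,-0.02,0,0,0],[0,0,-0.025,0,0,0],[0,0,-0.025,0,0,0],[0,0,-0.025,0,0,0],[0,0,-0.02,0,0,0],[0,0,0,0,0,0]]])

```text
clock: 6.38
eef_pos: [0.5657, -0.0195, 0.316]
tool_rot: [0.001, 0.865, 0.501, 0.002]
force: [0.9, -0.3, -0.4]
gripper_width: 0.0221
grip_force: 39.7
```

Run:
```python
from h import *
s=env.read_state();print(s['clock'],np.round(s['eef_pos'],4),s['gripper_width'])
for n in('scene','side'):
    im=get_image(n)[:,:,::-1];cv2.imwrite(f'pics/{n}2.png',im);u=proj(cam(n),np.array(s['eef_pos'])-[0,0,.1]).astype(int);print(n,u)
    a=cv2.resize(im[u[1]-50:u[1]+50,u[0]-40:u[0]+40],None,fx=4.8,fy=4.8,interpolation=2);A=a if n=='scene' else np.hstack([A,a])
    print(u-[40,50])
cv2.imwrite('pics/z2.png',A)
```

```text
6.375 [ 0.5657 -0.0195  0.316 ] 0.022061810266744572
scene [293 163]
[253 113]
side [302 167]
[262 117]
```

View pics/z2.png

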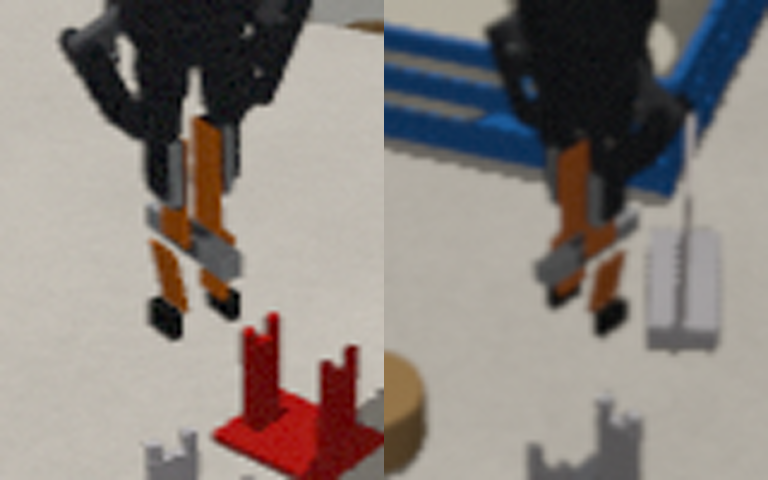

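The clip is held upright with its jaws open. The bar centre is at about (293,163) in scene and (304,168.5) in side. I'll triangulate it and work out the move.

Run:
```python
from h import *
C={n:cam(n) for n in('scene','side')};S=lambda x,y:(x/4.8+253,y/4.8+113);D=lambda x,y:((x-384)/4.8+262,y/4.8+117)
s=env.read_state();p=np.array(s['eef_pos'])
for nm,a,b in(('bar',(194,242),(586,246)),('e1',(148,213),(637,222)),('e2',(240,262),(537,270)),('tipA',(165,328),(607,328)),('tipB',(226,312),(563,302))):
    X,r=tri(C['scene'],S(*a),C['side'],D(*b));print(nm,X.round(4),round(r,4),(X-p).round(4))
w=s['tool_rot'];yaw=2*np.arctan2(w[2],w[1]);tx=np.array([np.cos(yaw),np.sin(yaw)]);ty=np.array([np.sin(yaw),-np.cos(yaw)])
d=np.array([.5366,.2791])-p[:2];print('yaw',np.degrees(yaw),'shift tool',d@tx,d@ty,'tool y az',np.degrees(np.arctan2(ty[1],ty[0])))
```

```text
bar [ 0.5622 -0.02    0.2139] 0.0014 [-0.0023 -0.0004 -0.0999]
e1 [ 0.5402 -0.058   0.2097] 0.0063 [-0.0243 -0.0384 -0.1041]
e2 [0.5818 0.0163 0.2206] 0.0009 [ 0.0173  0.0359 -0.0933]
tipA [ 0.5523 -0.0416  0.1457] 0.0126 [-0.0122 -0.022  -0.1681]
tipB [0.5713 0.001  0.1848] 0.0042 [ 0.0068  0.0206 -0.1291]
yaw 60.18860682520311 shift tool 0.2453139401344131 -0.1727178452992797 tool y az -29.811393174796887
```

Request:
servo_tool(motion=[[[0.015,-0.01,0,0,0,0],[0.025,-0.018,0,0,0,0],[0.025,-0.018,0,0,0,0],[0.025,-0.018,0,0,0,0],[0.025,-0.018,0,0,0,0],[0.025,-0.018,0,0,0,0],[0.025,-0.018,0,0,0,0],[0.025,-0.018,0,0,0,0],[0.025,-0.018,0,0,0,0],[0.02,-0.013,0,0,0,0],[0.01,-0.006,0,0,0,0]]])

```text
clock: 7.85
eef_pos: [0.5349, 0.2819, 0.313]
tool_rot: [-0.001, 0.864, 0.503, -0.001]
force: [-0.9, -0.6, -0.3]
gripper_width: 0.0219
grip_force: 39.7
```

Request:
servo_tool(motion=[[[0,0,0,0,0,-5.5],[0,0,0,0,0,-6],[0,0,0,0,0,-6],[0,0,0,0,0,-4.8],[0,0,0,0,0,0],[0,0,0,0,0,0]]])

```text
clock: 8.6
eef_pos: [0.5364, 0.2789, 0.3136]
tool_rot: [0.0, 0.752, 0.659, -0.0]
force: [-0.8, -0.7, -0.2]
gripper_width: 0.0222
grip_force: 39.7
```

Run:
```python
from h import *
s=env.read_state();print(s['clock'],np.round(s['eef_pos'],4),np.round(s['tool_rot'],4),s['gripper_width'])
im=get_image('wrist')[:,:,::-1];cv2.imwrite('pics/w3.png',im);c=cam('wrist',s)
w=np.array([plane(cam('scene'),u,.125) for u in((390.7,211),(429.3,224))]);print('pred card corners px',[proj(c,x).round(1) for x in w],'tcp axis at .125',proj(c,[*s['eef_pos'][:2],.125]).round(1),'mouth',proj(c,[*s['eef_pos'][:2],s['eef_pos'][2]-.15]).round(1))
```

```text
8.6 [0.5364 0.2789 0.3136] [ 0.000e+00  7.524e-01  6.587e-01 -3.000e-04] 0.022157190123731876
pred card corners px [array([318.5, 245.9]), array([318.4, 144.2])] tcp axis at .125 [318.2 198.2] mouth [318.3 212.6]
```

View pics/w3.png

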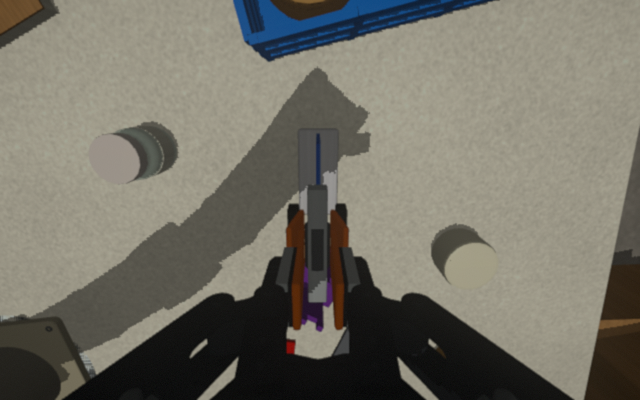

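The card edge is at column ~318 with its visible end at row ~133. The black jaws lie at columns 288–300 and 336–348, centred on it. I'll check the card line and its end numerically.

Run:
```python
from h import *
s=env.read_state();c=cam('wrist',s);im=cv2.imread('pics/w3.png').astype(int)
bl=im[:,:,0]-im[:,:,2]
for r in range(128,188,4):
    q=np.maximum(bl[r,308:330]-15,0);print(r,round((q*np.arange(308,330)).sum()/max(q.sum(),1),1),q.sum(),im[r,318].tolist())
w=np.array([plane(cam('scene'),u,.125) for u in((390.7,211),(429.3,224))])
print('far end base',proj(c,[*w[1][:2],.02]).round(1))
d=(w[1]-w[0])[:2]/np.linalg.norm((w[1]-w[0])[:2]);m=w.mean(0)[:2];print('far end foot top',proj(c,[*(m+d*.055),.02]).round(1),proj(c,[*(m+d*.055),0]).round(1))
g=im[100:150,305].sum(1);print('foot end row',100+np.argmin(np.diff(g)), np.round(proj(c,[*(m+d*.05),.125]),1))
print('jaw dark cols',[np.nonzero(im[r,280:356].max(1)<35)[0]+280 for r in(208,212,216)])
```

```text
128 0.0 0 [67, 72, 74]
132 0.0 0 [76, 76, 76]
136 317.6 33 [55, 32, 23]
140 317.7 50 [56, 33, 24]
144 317.7 95 [68, 37, 24]
148 317.6 108 [72, 39, 25]
152 317.7 109 [71, 38, 24]
156 317.7 110 [70, 37, 22]
160 317.7 104 [70, 39, 26]
164 317.7 106 [71, 40, 25]
168 317.6 105 [69, 37, 22]
172 317.7 106 [71, 39, 25]
176 317.7 108 [71, 38, 25]
180 317.7 107 [71, 39, 24]
184 317.7 33 [62, 46, 37]
far end base [318.1 133.6]
far end foot top [318.1 128.6] [318.1 127.4]
foot end row 127 [318.4 143.2]
jaw dark cols [array([289, 290, 291, 292, 293, 294, 295, 296, 297, 336, 337, 338, 339,
       340, 341, 342, 343, 344]), array([288, 289, 290, 291, 292, 293, 294, 295, 296, 338, 339, 340, 341,
       342, 343, 344, 345]), array([288, 289, 290, 291, 292, 293, 341, 342, 343, 344, 345])]
```

The card line at column 317.7 and the edge end at row ~143 match the estimate to under 1 mm, and the jaws are centred at about 317. I'll descend 59 mm.

Request:
servo_tool(motion=[[[0,0,0.006,0,0,0],[0,0,0.01,0,0,0],[0,0,0.01,0,0,0],[0,0,0.01,0,0,0],[0,0,0.01,0,0,0],[0,0,0.008,0,0,0],[0,0,0.005,0,0,0],[0,0,0,0,0,0],[0,0,0,0,0,0],[0,0,0,0,0,0]]])

```text
clock: 9.9
eef_pos: [0.5367, 0.2792, 0.2553]
tool_rot: [0.0, 0.752, 0.659, 0.0]
force: [-0.8, 0.2, -0.1]
gripper_width: 0.022
grip_force: 39.7
```

Run:
```python
from h import *
s=env.read_state();p=np.array(s['eef_pos']);print(s['clock'],p.round(4),np.round(s['force'],1),s['gripper_width'])
for n in('scene','side'):
    im=get_image(n)[:,:,::-1];u=proj(cam(n),p-[0,0,.12]).astype(int);print(n,u-[40,50])
    a=cv2.resize(im[u[1]-50:u[1]+50,u[0]-40:u[0]+40],None,fx=4.8,fy=4.8,interpolation=2);A=a if n=='scene' else np.hstack([A,a])
    for h in(.1,.15):print(h,((proj(cam(n),p-[0,0,h])-u+[40,50])*4.8).round(0))
cv2.imwrite('pics/z4.png',A)
```

```text
9.9 [0.5367 0.2792 0.2553] [-0.8  0.2 -0.1] 0.02196098448623955
scene [370 163]
0.1 [199. 211.]
0.15 [185. 292.]
side [246 221]
0.1 [193. 214.]
0.15 [194. 280.]
```

View pics/z4.png

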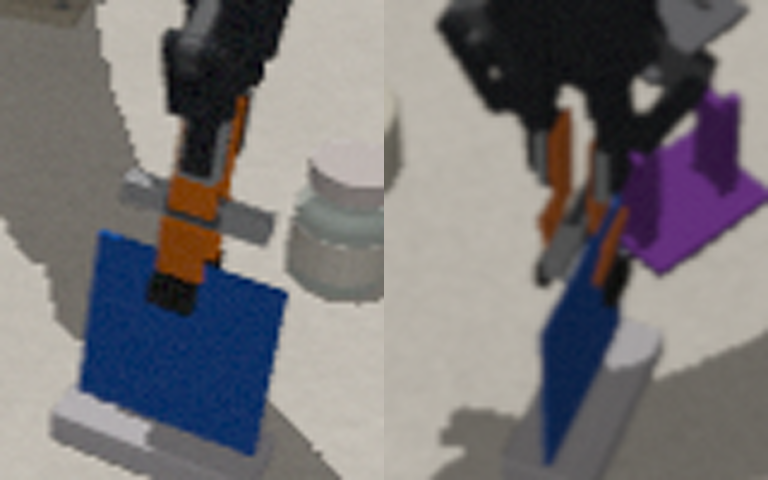

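The jaws straddle the card mid-edge. The bar centre is at (197,209) against a predicted (199,211), so the tips are about 20 mm below the edge. There is no contact force, and the grip is steady. Handing in.

```bash
python3 -c "
from workcell import env
print(env.close_job())"
```

```text
the job is handed in; nothing more can be done
None
```

The job is handed in at about 10 s on the robot clock: the clip is held squeezed open and still over the middle of the blue card's top edge, with its jaw tips about 2 cm below the edge; no contact force showed on the tool, and I did not touch the cheeses or the jar.

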